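# Reverse the worn scraper in its holder

## Robot

A 7-joint arm with a two-finger parallel gripper is mounted at the origin on a cart in front of the work surface, level with it; the furniture and walls round the work are solid. World frame = base frame: x ahead of the robot, y to its left, z up, the work surface at z = 0. Lengths are in m, angles in rad, forces in N, time in s.
With the tool pointing down it reaches from about 0.4 to 0.85 m from the base axis. Payload 4.4 kg.
Tool frame: the origin (TCP) lies between the finger pads; the fingertips stand ctrl.finger_overhang ahead of it and the grasp point (between the pads) lies 3 mm ahead of it (ctrl.finger_overhang is the distance from the TCP to the fingertips, in m); z points along the fingers, y is the line along which they close (so a half turn about z gives the same grasp; the last joint's range is limited). The gripper opens to 94 mm and grips with 3 to 60 N. Pads are 16 mm wide; open, the fingers measure 119 mm over their backs; the gripper's body (75 mm by 177 mm) begins 78 mm behind the grasp point.
Start: joints at [1.253, 0.628, 0.038, 1.517, -0.027, 0.996, -0.02], TCP at [0.162, -0.63, 0.227] pointing down, gripper open.
Joint ranges: [-3.06, 3.06], [-0.37, 2.12], [-1.25, 1.32], [0.18, 2.47], [-1.1, 4.24], [0.23, 1.98], [-2.94, 2.94]. Speed limits (rad/s): [2.57, 2.57, 3.14, 3.14, 3.14, 3.14, 3.14].

## Interface

Orientations are given as [roll, pitch, yaw] about the fixed x, y, z axes, in that order (R = Rz(yaw) Ry(pitch) Rx(roll)).
In Python, from rig import status, viewer, ticket, ctrl gives the robot as it stands.
- The arm moves only by the shell command python3 -m jog 'ROWS' [FORCE]. ROWS is JSON, a list of rows, each a list of 3 entries, a list of its own where there are three numbers: the opening, from 0 (shut) to 1 (fully open), then the shift along the world's x, y, z in m, then the turn, a rotation vector about the world's x, y, z in degrees. In form: [[claw, [dx, dy, dz], [ax, ay, az]], ...]. A call has 1 to 10 rows; each row shifts and turns the commanded pose from where the row before left it; what a row does not reach is not made up. A row lasts 1/12 s, in which the tool goes at most 41.7 mm and 7.16 degrees, less where a joint would pass 70% of its speed; a pose out of reach is approached as far as the arm can. A call is refused whole if a number of a shift passes 0.0417 or a number of a turn 7.16, either way. A call with a gripper value outside its range is refused whole. The fingers move at their own pace and stop on an object; FORCE is the grip in N (left out, the last holds). Time passes only in rows, so rows that do not move let the fingers close. It gives the time, the measured TCP pose, the force, the opening and the grip force at its end, in the units of the state.
- status.observe(): the state, without advancing time (a new reading comes with each control period).
- viewer.camera(name): name is "side" or "top"; returns a dict with "color" (420x560x3 uint8, red, green, blue), "range_z" (420x560 float32, m along the optical axis (not along the pixel's ray), 0 where there is no reading), "fx", "fy", "cx", "cy" (pixels), "camera_from_world" (4x4, takes a point from world to camera coordinates). Camera axes: x right, y down, z forward; pixel columns grow to the right and rows downward; lengths in m; the calibration is good to about 2 mm. A picture is of the moment at which its call begins.
- ticket.sign_off(): hands the job in; it is judged then, once.
The state is a dict: "clock": time; "q": joint angles; "qd": joint speeds; "tau": joint torques, N m; "tcp_pos": TCP position; "tcp_rot": TCP orientation; "wrist_force": force on the tool from outside, world axes, zero at the start; "torque": the same for the moment, N m; "width": finger opening in m; "grasp_force": force on a finger pad.
Only numpy, scipy, OpenCV 4.12 (cv2) and the standard library are available. Lean on these libraries where they do the work, as an engineer would, in place of code of your own. Each camera call takes 0.05 s, during which the arm holds its last target. There are 200 camera calls.

## Task

Two double-ended scrapers lie in holders bolted to the bench. One of them has its blunt worn stub facing out of its holder: lift that scraper out, turn it end for end and seat it again in the same holder, fully down in both saddles, so that its long unused point faces out. Leave the other scraper, which already points out, where it is.

Things in the scene. Friction and masses are not known exactly. Their poses are not given: they have to be found in the camera images.
- scraper_a_mid (a point): Centre of the scraper to reverse: loose steel bar, 150 g. Knurled grip block in its middle 46 mm long, 18 wide (grip across this), 22 high; 14 x 14 mm shanks. The long cone point ends 88 mm from the centre along +x, the blunt stub 59 mm along -x; y across, z up. At the start the point faces the holder's backstop, the stub faces out.
- scraper_a_point (a point): Tip of that scraper's long unused point, 88 mm from its centre; same axes.
- holder_a_seat (a point): In scraper_a's fixed holder: where its centre lies when seated, 42 mm above the bench. x level, outward (60 mm high backstop 102 mm behind). Base plate 10 mm thick, 60 wide. Two saddles 12 mm thick, 40 mm before and behind (68 free between; grip block has 11 mm play each way), slots 18 mm wide, floor 35 mm above bench, flared at 45 deg to a 46 mm mouth, tops 57 mm up.
- scraper_b_mid (a point): Centre of the other scraper, same shape and axes, in a second holder of the same shape, its long point already facing out; leave it alone. One holder stands nearer the robot, one farther, which is which varies; both face roughly to the robot's right (within 30 deg), at least 140 mm apart.

How it is judged:
At the end, for the whole second after the job is handed in: scraper_a lies seated in its own holder, released: its centre within 18 mm along, 10 mm across and 4 mm in height of the seat point, its long point on the out side (at least 65 mm out of the seat point) and level with it to 8 mm; scraper_b is within 20 mm of where it was (x of scraper_a_mid in the frame of holder_a_seat between -0.018 and 0.018 m and y of scraper_a_mid in the frame of holder_a_seat between -0.01 and 0.01 m and z of scraper_a_mid in the frame of holder_a_seat between -0.004 and 0.004 m and x of scraper_a_point in the frame of holder_a_seat above 0.065 m and z of scraper_a_point in the frame of holder_a_seat between -0.008 and 0.008 m and distance between scraper_a_point and holder_a_seat below 0.11 m and distance of scraper_b_mid from where it was at the start of the episode below 0.02 m); the robot touches nothing.
It fails at once if the other scraper is disturbed (moved by more than 20 mm) (distance of scraper_b_mid from where it was at the start of the episode above 0.02 m).
It also fails if it takes over 56 s, if anything falls off the work surface, if the arm or the gripper's body presses on something with over 40 N, if the wrist force passes 120 N, or if a joint passes its speed limit or range.

## Working session

There is one attempt and no reset: what is moved stays moved. The work goes in short steps, Python scripts to look and compute and a shell command to move; the robot and the scene stay as the last step left them, time stands still between calls to the robot, and variables do not carry over. Pictures are saved under pics/ and viewed, at most 10 in all, crops included, and the job is handed in when it is done.

```bash
mkdir -p pics
python3 - <<'E'
from rig import status,viewer,ctrl
import cv2,numpy as np
s=status.observe();print(s['clock'],s['tcp_pos'],s['tcp_rot'],s['width'],ctrl.finger_overhang)
for n in('top','side'):
    c=viewer.camera(n);cv2.imwrite(f'pics/{n}0.png',c['color'][:,:,::-1]);np.savez(f'{n}0.npz',**c)
    print(n,c['fx'],c['cx'],c['cy'],np.linalg.inv(c['camera_from_world']).round(3).tolist())
E
```

```text
0.0 [ 0.16181292 -0.62890284  0.22656861] [-3.13973242e+00  2.38282688e-05  2.51752052e-01] 0.09391907104131433 0.022
top 427.6964143563903 278.5163942037925 209.29462379895256 [[-0.028, -0.995, 0.092, 0.446], [-0.999, 0.03, 0.018, -0.219], [-0.021, -0.092, -0.996, 0.938], [0.0, 0.0, 0.0, 1.0]]
side 543.8129753381312 286.96684636779213 207.49077989897575 [[0.925, -0.236, 0.299, 0.278], [-0.38, -0.523, 0.763, -0.873], [-0.023, -0.819, -0.573, 0.582], [0.0, 0.0, 0.0, 1.0]]
```

View pics/top0.png

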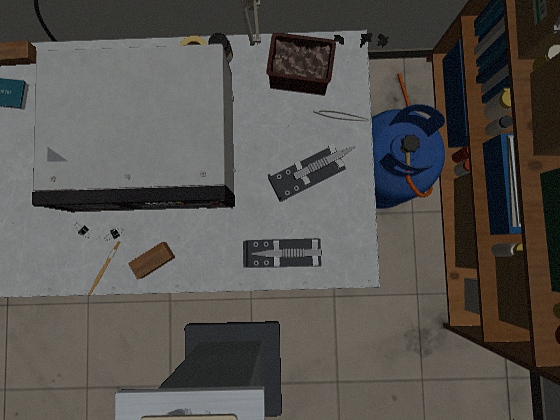

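View pics/side0.png

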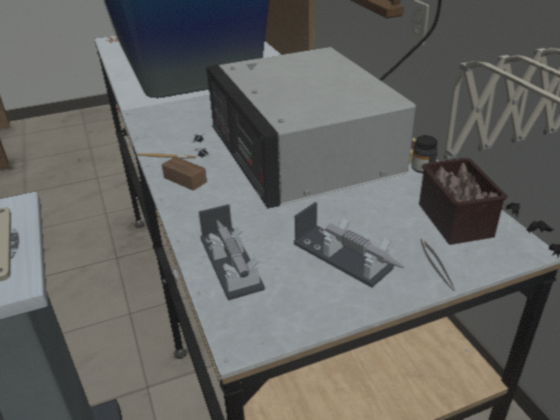

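The near holder (top image row 253, cols 245–322) holds scraper A, with its point at the left (col ~252) facing the backstop and its stub at col ~320. The far holder (rows 145–200) has its point out at (355,148). Next I'll measure A.

```bash
cat > m.py <<'E'
import numpy as np
def pts(c):
    z=c['range_z'];v,u=np.mgrid[:420,:560]
    P=np.stack([(u-c['cx'])/c['fx']*z,(v-c['cy'])/c['fy']*z,z,np.ones_like(z)],-1)
    return (P@np.linalg.inv(c['camera_from_world']).T)[...,:3]
E
python3 - <<'E'
import numpy as np,cv2
from m import pts
ims=[]
for n,(r0,r1,c0,c1) in {'top':(225,285,230,340),'side':(195,305,190,280)}.items():
    c=np.load(n+'0.npz');P=pts(c)[r0:r1,c0:c1];C=c['color'][r0:r1,c0:c1].astype(int)
    Z=P[...,2];q=P.reshape(-1,3);z=q[:,2]
    print(n,'bench z',np.median(z[np.abs(z)<.008]))
    w=(z>.006)&(z<.09)&(q[:,0]<.5)
    for lab,lo,hi in(('plate',.006,.016),('all',.006,.09),('grip',.047,.0555),('shank/cone',.038,.052),('saddletop',.055,.0585),('bs',.0585,.07)):
        m=(z>lo)&(z<hi)
        p=q[m&w]
        if len(p)<5: print(lab,len(p));continue
        (cx,cy),(a,b),t=cv2.minAreaRect((p[:,:2]*1000).astype(np.float32))
        print(lab,len(p),'mean',p.mean(0).round(4),'rect',round(cx,1),round(cy,1),round(a,1),round(b,1),round(t,1))
    big=cv2.resize(C.astype(np.uint8),None,fx=5,fy=5,interpolation=cv2.INTER_CUBIC)
    zz=cv2.applyColorMap((np.clip(Z,0,.07)/.07*255).astype(np.uint8),cv2.COLORMAP_JET)
    if n=='top':
        zz=cv2.resize(zz,None,fx=5,fy=5,interpolation=cv2.INTER_NEAREST)
        cv2.imwrite('pics/topcrop.png',np.vstack([big[...,::-1],zz])[:600])
        print((Z[28-8:28+9,15:100:3]*1000).round().astype(int))
        print(P[28,::10,1].round(3),P[::8,50,0].round(3))
E
```

```text
top bench z -0.0013387012227824013
plate 1282 mean [ 0.4375 -0.2018  0.0098] rect 437.0 -209.1 160.5 60.2 88.8
all 2136 mean [ 0.4374 -0.2059  0.0255] rect 437.4 -208.5 162.6 59.9 89.8
grip 522 mean [ 0.4367 -0.2263  0.0508] rect 437.6 -210.4 155.2 53.3 89.6
shank/cone 509 mean [ 0.4375 -0.22    0.0482] rect 438.1 -210.5 52.9 156.5 1.8
saddletop 65 mean [ 0.4387 -0.198   0.0565] rect 436.7 -203.7 153.3 51.4 90.0
bs 58 mean [ 0.4384 -0.1323  0.06  ] rect 417.0 -195.7 157.4 50.8 72.2
[[ 58  11   9  14  14  10   8  12   8   8  52  50   9  10  10  10   7   8
   10   9   8   9  33  46  47   4   0  -1  -1]
 [ 59   8   7  15   7   6  10  12   9  14  50  49   9   8   9   8  11   9
   10   9  10  12  27  46  49  10  -1  -1  -2]
 [ 59   7   9  10   9   9  12  12   9   8  44  47   8   9   9   9  10  11
    9   9   8   9  27  44  46   9  -1  -2  -4]
 [ 61   9  11   9   6 938  11   8   9   9  42  43  12  10   8  10  10   9
    6  10   6   9  24  33   8   8  -4  -4   1]
 [ 57   8   9  10   9  10  10 938   8   9  32  33  13  50  53  55  50  51
   54  56   8  49  49  46  48  48  -1  -3   2]
 [ 59  1
[... 1363 characters left out ...]
6  50  50   9  10  10   7   9   9
    8  11   9  11  11  52  53   9  -6  -4  -3]]
[-0.093 -0.115 -0.138 -0.162 -0.183 -0.203 -0.224 -0.245 -0.265 -0.286
 -0.312] [0.498 0.481 0.463 0.446 0.428 0.411 0.393 0.377]
side bench z 0.0002522564710781827
plate 1046 mean [ 0.4265 -0.2277  0.0112] rect 435.4 -209.6 165.1 60.5 89.8
all 3418 mean [ 0.4316 -0.216   0.0326] rect 435.4 -209.1 166.2 60.5 89.8
grip 852 mean [ 0.4357 -0.2198  0.0514] rect 435.5 -210.2 161.7 53.6 90.0
shank/cone 968 mean [ 0.4342 -0.2157  0.0464] rect 434.2 -210.5 161.0 53.2 89.2
saddletop 170 mean [ 0.4348 -0.205   0.0565] rect 435.7 -205.7 152.1 54.0 89.8
bs 91 mean [ 0.4353 -0.1353  0.0605] rect 433.9 -203.0 155.6 53.1 88.2
```

View pics/topcrop.png

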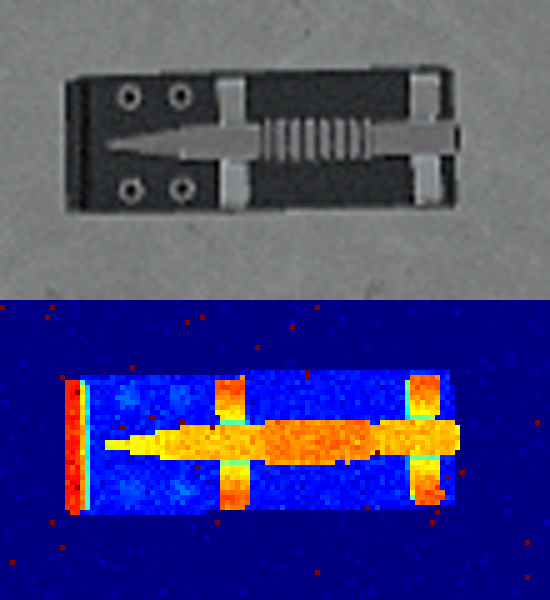

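The pictures confirm A is the near scraper. Its holder axis is along -y, with the seat near (0.4365, -0.2355). The scraper's centre is near (0.4365, -0.231). Moving above it now.

```bash
python3 -m jog '[[0.7,[0.02,0.028,-0.003],[0,0,5.4]],[0.7,[0.02,0.028,-0.003],[0,0,5.4]],[0.7,[0.02,0.028,-0.003],[0,0,5.4]],[0.7,[0.02,0.028,-0.003],[0,0,5.4]],[0.7,[0.02,0.028,-0.003],[0,0,5.4]],[0.7,[0.02,0.028,-0.003],[0,0,5.4]],[0.7,[0.02,0.028,-0.003],[0,0,5.4]],[0.7,[0.02,0.028,-0.003],[0,0,5.4]],[0.7,[0.02,0.028,-0.003],[0,0,5.4]],[0.7,[0.02,0.028,-0.003],[0,0,5.4]]]' 40
python3 -m jog '[[0.7,[0.019,0.028,-0.003],[0,0,5.4]],[0.7,[0.019,0.028,-0.003],[0,0,5.4]],[0.7,[0.019,0.028,-0.003],[0,0,5.4]],[0.7,[0.018,0.028,-0.003],[0,0,5.4]],[0.7,[0,0,0],[0,0,0]],[0.7,[0,0,0],[0,0,0]]]'
python3 -c "
from rig import status
s=status.observe();print(s['q'],s['tcp_pos'],s['tcp_rot'])"
```

```text
clock: 0.93
tcp_pos: [0.3625, -0.348, 0.1972]
tcp_rot: [-3.141, -0.0, 1.199]
wrist_force: [0.6, -0.8, 0.2]
width: 0.0661
grasp_force: 0.0
clock: 1.43
tcp_pos: [0.4377, -0.2356, 0.1852]
tcp_rot: [-3.141, -0.001, 1.575]
wrist_force: [0.3, -0.6, 0.2]
width: 0.0659
grasp_force: 0.0
[ 0.67373456  0.48835627 -0.33599952  1.97573432  0.23667434  0.71561706
  0.19857726] [ 0.43768764 -0.23564049  0.18518521] [-3.14127936e+00 -1.06207970e-03  1.57496249e+00]
```

```bash
python3 -m jog '[[0.6,[-0.001,0.004,-0.03],[0,0,0]],[0.6,[0,0,-0.03],[0,0,0]],[0.6,[0,0,-0.025],[0,0,0]],[0.6,[0,0,-0.02],[0,0,0]],[0.6,[0,0,-0.015],[0,0,0]],[0.6,[0,0,-0.012],[0,0,0]],[0.6,[0,0,-0.008],[0,0,0]],[0.6,[0,0,0],[0,0,0]]]'
python3 - <<'E'
from rig import viewer
import cv2,numpy as np
c=viewer.camera('side')['color'][170:320,150:350];cv2.imwrite('pics/s1.png',cv2.resize(c,None,fx=3,fy=3,interpolation=cv2.INTER_CUBIC)[:,:,::-1])
E
```

```text
clock: 2.1
tcp_pos: [0.4343, -0.2344, 0.0441]
tcp_rot: [-3.138, -0.0, 1.569]
wrist_force: [0.2, 0.2, 1.3]
width: 0.0563
grasp_force: 0.0
```

View pics/s1.png

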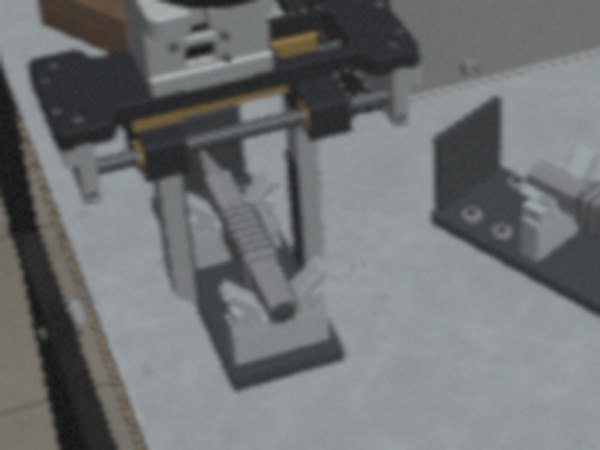

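The fingers straddle the knurled block (around pixel 245,230 in the crop) and are clear of the saddles. Closing.

```bash
python3 -m jog '[[0.4,[0.002,0.003,0],[0,0,0]],[0.15,[0,0,0],[0,0,0]],[0,[0,0,0],[0,0,0]],[0,[0,0,0],[0,0,0]],[0,[0,0,0],[0,0,0]],[0,[0,0,0],[0,0,0]],[0,[0,0,0],[0,0,0]],[0,[0,0,0],[0,0,0]]]' 40
```

```text
clock: 2.82
tcp_pos: [0.438, -0.2306, 0.0457]
tcp_rot: [3.141, 0.0, 1.571]
wrist_force: [-0.9, 0.6, 3.5]
width: 0.0177
grasp_force: 40.0
```

Gripped (17.7 mm wide at 40 N). Lifting.

```bash
python3 -m jog '[[0,[0,0,0.01],[0,0,0]],[0,[0,0,0.015],[0,0,0]],[0,[0,0,0.02],[0,0,0]],[0,[0,0,0.02],[0,0,0]],[0,[0,0,0.02],[0,0,0]],[0,[0,0,0.02],[0,0,0]],[0,[0,0,0.015],[0,0,0]],[0,[0,0,0],[0,0,0]]]'
python3 - <<'E'
from rig import viewer,status
import numpy as np,cv2
print(status.observe()['q'])
c=viewer.camera('side')['color'][150:300,150:350];cv2.imwrite('pics/s2.png',cv2.resize(c,None,fx=3,fy=3,interpolation=cv2.INTER_CUBIC)[:,:,::-1])
E
```

```text
clock: 3.48
tcp_pos: [0.4396, -0.2312, 0.1685]
tcp_rot: [3.137, 0.002, 1.571]
wrist_force: [0.7, 0.6, -1.2]
width: 0.0181
grasp_force: 40.0
[ 0.6564311   0.51026246 -0.3277267   1.99934724  0.25813721  0.66572506
  0.16447125]
```

View pics/s2.png

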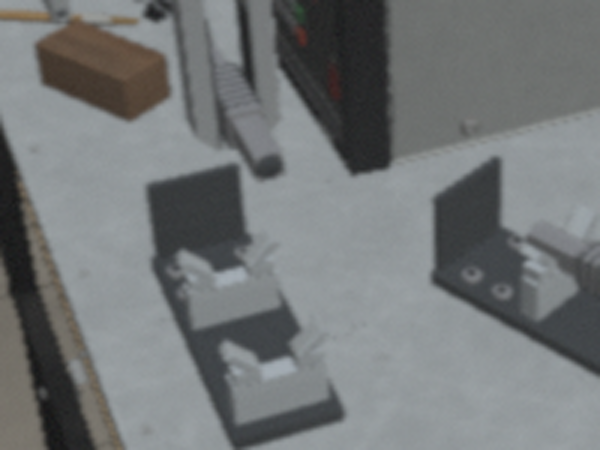

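The scraper is held level. The oven's corner is close on the left, so I'll move about 50 mm right and 20 mm toward the base before turning -180°.

```bash
python3 -m jog '[[0,[-0.005,-0.012,0.003],[0,0,-3]],[0,[-0.005,-0.013,0.003],[0,0,-6]],[0,[-0.005,-0.013,0.003],[0,0,-6]],[0,[-0.005,-0.012,0.003],[0,0,-6]],[0,[0,0,0],[0,0,-6]],[0,[0,0,0],[0,0,-6]],[0,[0,0,0],[0,0,-6]],[0,[0,0,0],[0,0,-6]],[0,[0,0,0],[0,0,-6]],[0,[0,0,0],[0,0,-6]]]'
python3 -m jog '[[0,[0,0,0],[0,0,-6]],[0,[0,0,0],[0,0,-6]],[0,[0,0,0],[0,0,-6]],[0,[0,0,0],[0,0,-6]],[0,[0,0,0],[0,0,-6]],[0,[0,0,0],[0,0,-6]],[0,[0,0,0],[0,0,-6]],[0,[0,0,0],[0,0,-6]],[0,[0,0,0],[0,0,-6]],[0,[0,0,0],[0,0,-6]]]'
python3 -m jog '[[0,[0,0,0],[0,0,-6]],[0,[0,0,0],[0,0,-6]],[0,[0,0,0],[0,0,-6]],[0,[0,0,0],[0,0,-6]],[0,[0,0,0],[0,0,-6]],[0,[0,0,0],[0,0,-6]],[0,[0,0,0],[0,0,-6]],[0,[0,0,0],[0,0,-6]],[0,[0,0,0],[0,0,-6]],[0,[0,0,0],[0,0,-3]]]'
python3 -m jog '[[0,[0,0,0],[0,0,0]],[0,[0,0,0],[0,0,0]]]'
python3 - <<'E'
from rig import viewer,status
import numpy as np,cv2
print(status.observe()['q'])
c=viewer.camera('side');np.savez('side2.npz',**c)
cv2.imwrite('pics/s3.png',c['color'][:,:,::-1])
E
```

```text
clock: 4.37
tcp_pos: [0.4165, -0.2811, 0.1762]
tcp_rot: [-3.139, 0.002, 0.568]
wrist_force: [0.0, -0.5, -0.6]
width: 0.0175
grasp_force: 40.0
clock: 5.2
tcp_pos: [0.4166, -0.281, 0.1764]
tcp_rot: [3.141, 0.003, -0.479]
wrist_force: [0.2, -0.7, -1.7]
width: 0.0179
grasp_force: 40.0
clock: 6.03
tcp_pos: [0.4167, -0.281, 0.1764]
tcp_rot: [3.139, 0.0, -1.473]
wrist_force: [0.3, -0.5, -2.1]
width: 0.0178
grasp_force: 40.0
clock: 6.2
tcp_pos: [0.4171, -0.2808, 0.1767]
tcp_rot: [3.139, 0.0, -1.466]
wrist_force: [-0.7, -0.3, -0.5]
width: 0.0178
grasp_force: 40.0
[ 0.16472487  0.54935669  0.55038067  1.98578802 -0.42373659  0.72226414
 -2.06277469]
```

View pics/s3.png

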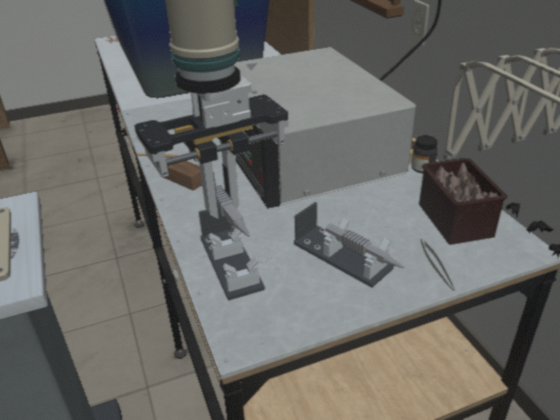

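The point now faces out (tip near pixel 250,234). 6° of turn remain. I'll move over the seat and measure.

```bash
python3 -m jog '[[0,[0.007,0.012,-0.01],[0,0,-3]],[0,[0.007,0.012,-0.015],[0,0,-3]],[0,[0.006,0.011,-0.02],[0,0,0]],[0,[0,0.011,-0.015],[0,0,0]],[0,[0,0,-0.005],[0,0,0]],[0,[0,0,0],[0,0,0]],[0,[0,0,0],[0,0,0]]]'
python3 - <<'E'
from rig import viewer,status
import numpy as np,cv2
from m import pts
s=status.observe();t=s['tcp_pos'];print(t,s['tcp_rot'],s['q'])
c=viewer.camera('side');np.savez('side3.npz',**c);P=pts(c);q=P.reshape(-1,3)
q=q[(abs(q[:,0]-t[0])<.03)&(q[:,2]>.085)&(q[:,2]<.14)&(q[:,1]<-.2)&(q[:,1]>-.35)]
print(len(q),'tip y',np.sort(q[:,1])[:5])
for y in np.arange(-.33,-.2,.01):
    m=q[abs(q[:,1]-y)<.005]
    if len(m)>3:print(round(y,3),len(m),m.min(0).round(4),m.max(0).round(4))
cv2.imwrite('pics/s4.png',cv2.resize(c['color'][150:300,150:350],None,fx=3,fy=3,interpolation=cv2.INTER_CUBIC)[:,:,::-1])
E
```

```text
clock: 6.83
tcp_pos: [0.4378, -0.2358, 0.1128]
tcp_rot: [-3.141, -0.001, -1.571]
wrist_force: [0.1, 0.5, -0.7]
width: 0.0177
grasp_force: 40.0
[ 0.43781611 -0.23579232  0.11279032] [-3.14147984e+00 -1.05305901e-03 -1.57118602e+00] [ 0.11012808  0.64452114  0.49229822  2.05470634 -0.55094946  0.57148871
 -2.15001531]
1009 tip y [-0.32281268 -0.32130315 -0.32081128 -0.31991413 -0.31989661]
-0.32 15 [ 0.4328 -0.3228  0.1084] [ 0.438  -0.3157  0.1126]
-0.31 32 [ 0.4314 -0.315   0.1105] [ 0.4389 -0.305   0.1158]
-0.3 40 [ 0.4295 -0.3045  0.1101] [ 0.4401 -0.2951  0.1172]
-0.29 70 [ 0.428  -0.295   0.1039] [ 0.4418 -0.285   0.1184]
-0.28 55 [ 0.4282 -0.2849  0.1041] [ 0.4423 -0.2751  0.119 ]
-0.27 52 [ 0.4284 -0.2748  0.1064] [ 0.4421 -0.2654  0.119 ]
-0.26 82 [ 0.4268 -0.265   0.1033] [ 0.4432 -0.2551  0.1224]
-0.25 135 [ 0.4148 -0.2548  0.0947] [ 0.4554 -0.245   0.14  ]
-0.24 399 [ 0.4143 -0.245   0.0905] [ 0.4569 -0.2351  0.1399]
-0.23 84 [ 0.4145 -0.2348  0.1008] [ 0.4452 -0.2255  0.1399]
-0.22 29 [ 0.4325 -0.2243  0.1191] [ 0.4448 -0.2152  0.1232]
-0.21 11 [ 0.4346 -0.2148  0.1172] [ 0.4452 -0.2051  0.1213]
```

View pics/s4.png

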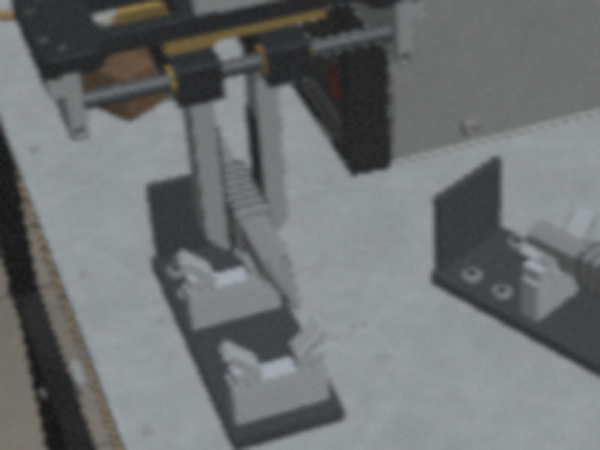

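The scraper is level and lined up with the holder: centre x 0.435 against 0.4355 in the same camera, tip y -0.323, so centre y is about -0.235. Lowering.

```bash
python3 -m jog '[[0,[0,0,-0.015],[0,0,0]],[0,[0,0,-0.015],[0,0,0]],[0,[0,0,-0.01],[0,0,0]],[0,[0,0,-0.01],[0,0,0]],[0,[0,0,-0.006],[0,0,0]],[0,[0,0,-0.005],[0,0,0]],[0,[0,0,-0.004],[0,0,0]],[0,[0,0,-0.002],[0,0,0]],[0,[0,0,0],[0,0,0]]]'
```

```text
clock: 7.63
tcp_pos: [0.4381, -0.2348, 0.0458]
tcp_rot: [-3.141, -0.0, -1.571]
wrist_force: [0.3, -0.5, -0.8]
width: 0.0178
grasp_force: 40.0
```

```bash
python3 -m jog '[[0,[0,0,-0.001],[0,0,0]],[0,[0,0,-0.001],[0,0,0]],[0,[0,0,0],[0,0,0]]]'; python3 -m jog '[[0.3,[0,0,0],[0,0,0]],[0.5,[0,0,0],[0,0,0]],[0.6,[0,0,0],[0,0,0]],[0.6,[0,0,0],[0,0,0]],[0.6,[0,0,0],[0,0,0]]]'
```

```text
clock: 7.88
tcp_pos: [0.4382, -0.2348, 0.0456]
tcp_rot: [-3.139, 0.0, -1.571]
wrist_force: [-3.7, 1.2, 22.3]
width: 0.0176
grasp_force: 40.0
clock: 8.3
tcp_pos: [0.438, -0.2345, 0.0433]
tcp_rot: [3.141, -0.0, -1.57]
wrist_force: [-0.1, -0.0, 0.4]
width: 0.0477
grasp_force: 0.0
```

It made contact at the seat height and is released. Retracting and checking.

```bash
python3 -m jog '[[0.6,[0,0,0.01],[0,0,0]],[0.6,[0,0,0.02],[0,0,0]],[0.6,[0,0,0.03],[0,0,0]],[0.6,[0,0,0.03],[0,0,0]],[0.6,[0,0,0.03],[0,0,0]],[0.6,[0,0,0.03],[0,0,0]],[0.6,[0,-0.03,0.03],[0,0,0]],[0.6,[-0.02,-0.04,0.02],[0,0,0]],[0.6,[-0.02,-0.04,0],[0,0,0]],[0.6,[0,0,0],[0,0,0]]]'
python3 - <<'E'
from rig import viewer
import numpy as np,cv2
from m import pts
c=viewer.camera('side');q=pts(c).reshape(-1,3)
q=q[(abs(q[:,0]-.4355)<.011)&(q[:,2]>.034)&(q[:,2]<.065)&(q[:,1]<-.14)&(q[:,1]>-.36)]
print('tip y',np.sort(q[:,1])[:4])
for y in np.arange(-.32,-.15,.01):
    m=q[abs(q[:,1]-y)<.005]
    if len(m)>3:print(round(y,3),len(m),'x',m[:,0].min().round(4),m[:,0].max().round(4),'ztop',np.percentile(m[:,2],90).round(4))
cv2.imwrite('pics/s5.png',cv2.resize(c['color'][170:320,150:350],None,fx=3,fy=3,interpolation=cv2.INTER_CUBIC)[:,:,::-1])
E
```

```text
clock: 9.13
tcp_pos: [0.3974, -0.3443, 0.243]
tcp_rot: [-3.14, -0.009, -1.582]
wrist_force: [-0.2, -0.3, 0.3]
width: 0.0567
grasp_force: 0.0
tip y [-0.32142849 -0.32031193 -0.32029803 -0.31902333]
-0.32 12 x 0.4341 0.4381 ztop 0.0452
-0.31 32 x 0.4316 0.4393 ztop 0.0478
-0.3 38 x 0.4301 0.4412 ztop 0.0487
-0.29 65 x 0.4288 0.4424 ztop 0.0506
-0.28 76 x 0.4245 0.4463 ztop 0.0507
-0.27 58 x 0.4249 0.4462 ztop 0.0509
-0.26 66 x 0.4275 0.4428 ztop 0.0527
-0.25 80 x 0.4267 0.4445 ztop 0.0547
-0.24 59 x 0.4269 0.4449 ztop 0.055
-0.23 59 x 0.4266 0.4456 ztop 0.0552
-0.22 57 x 0.4266 0.4444 ztop 0.0546
-0.21 24 x 0.4271 0.4439 ztop 0.0543
-0.2 58 x 0.4246 0.4461 ztop 0.0508
-0.19 52 x 0.4245 0.4461 ztop 0.0511
-0.18 33 x 0.4287 0.4424 ztop 0.0515
```

View pics/s5.png

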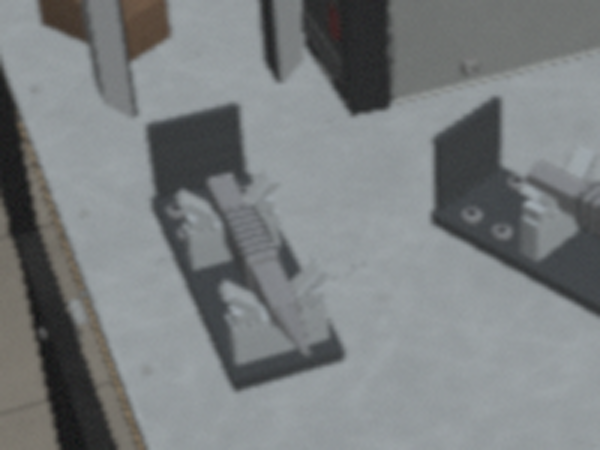

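The scraper is seated level in both saddles with its point out (crop tip near 307,350). The shank tops read equal at both saddles, about 0.051, and the gripper is clear. Handing in.

```bash
python3 -c "
from rig import ticket;print(ticket.sign_off())"
```

```text
the job is handed in; nothing more can be done
None
```

Scraper A is turned end for end and seated level in both saddles of its own holder with its long point facing out, scraper B was not touched, and the job was handed in at about 9 s on the robot's clock; the sign-off gave no verdict.

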